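Shift the bench-mounted gear tower into third

ROBOT

A 6-joint arm with a two-finger parallel gripper is mounted at the origin on the work surface. World frame = base frame: x ahead of the robot, y to its left, z up, the work surface at z = 0. Lengths are in m, angles in rad, forces in N, time in s.
With the tool pointing down it reaches from about 0.375 to 0.9 m from the base axis. Payload 3.1 kg.
Tool frame: the origin (TCP) lies midway between the tips of the shut fingers; the grasp point (between the pads) lies 19 mm behind it (grip_depth is the distance from the TCP to the grasp point, in m); y points along the fingers, z is the direction in which the jaws open and shut, and the axes are right-handed (so a half turn about y gives the same grasp; the last joint's range is limited). The gripper opens to 85 mm and grips with 20 to 120 N. Pads are 22 mm wide; open, the fingers measure 114 mm over their backs; the gripper's body (76 mm by 85 mm) begins 54 mm behind the grasp point. The pads swing forward as they close: fully open they stand 13 mm farther back than shut.
Start: joints at [0.936, 0.527, 1.433, -0, 1.181, -0.178], TCP at [0.275, 0.561, 0.2] pointing down, gripper open.
Joint ranges: [-3.08, 3.08], [-0.75, 2.2], [0.22, 2.44], [-1.43, 4.57], [0, 2.65], [-2.85, 2.85]. Speed limits (rad/s): [2.79, 2.79, 3.14, 3.14, 3.14, 3.14].

INTERFACE

Orientations are given as a unit quaternion [x, y, z, w].
In Python, from station import sense, snapshot, camera_model, sign_off, grip_depth gives the robot as it stands.
- The arm moves only by the tool play_rows, never from a script. Its argument "deltas" is a list of rows, each a list of 6 numbers: the shift along the tool's x, y, z in m, then the turn, a rotation vector about the tool's x, y, z in rad. A call has 1 to 12 rows; each row is the pose to reach, as a shift and turn from the pose commanded when the call began, along the tool's axes at that moment; what a row does not reach only later rows make up. A row lasts 1/10 s, in which the tool goes at most 50 mm and 8.59 degrees, less where a joint would pass 70% of its speed; a pose out of reach is approached as far as the arm can. A call with a gripper value outside its range is refused whole. "gripper" is the finger opening in m, from 0 to 0.0854, set as the call begins (left out, the last holds). The fingers move at their own pace and stop on an object; "force" is the grip in N (left out, the last holds). Time passes only in rows, so rows that repeat a pose let the fingers close. It gives the time, the measured TCP pose, the force and the opening at its end, in the units of the state.
- sense(): the state, without advancing time (a new reading comes with each control period).
- snapshot(name): name is "scene" or "top" or "wrist"; returns the picture (480x640x3 uint8, red, green, blue); there is no depth.
- camera_model(name): a dict with "fx", "fy", "cx", "cy" (pixels), "camera_from_world" (4x4, takes a point from world to camera coordinates). Camera axes: x right, y up, looking along -z (the intrinsics and any distortion apply to the point x, -y, -z); pixel columns grow to the right and rows downward; lengths in m; the calibration is good to about 2 mm. A picture is of the moment at which its call begins: read the wrist's pose just before it. camera_model takes no time and is no camera call; for the wrist camera it gives the pose at the moment of the call.
- sign_off(): hands the job in, once; it reports no verdict.
The state is a dict: "t": time; "q": joint angles; "qd": joint speeds; "tau": joint torques, N m; "tcp_pos": TCP position; "tool_rot": TCP orientation; "force": force on the tool from outside, world axes, zero at the start; "ft_torque": the same for the moment, N m; "finger_gap": opening from 0.0 (shut) to 1.0 (fully open).
Only numpy, scipy, OpenCV 4.12 (cv2) and the standard library are available. Lean on these libraries where they do the work, as an engineer would, in place of code of your own. Each camera call takes 0.05 s, during which the arm holds its last target.

TASK

Put the gearstick of the shift tower on the bench into third: push its ball knob with your shut fingers along the left-hand slot to the middle, across to the right through the cross channel, then forward, away from the robot, until it is fully home at the end of the far right-hand slot. Only push the stick, gently and without pinching it, do not move the loose things lying around the tower, and finish clear of everything.

Things in the scene. Friction and masses are not known exactly. Their poses are not given: they have to be found in the camera images.
- tower: Fixed aluminium shift tower of a cargo three-wheeler's gearbox: flange 170 x 154 x 12 mm (x, y, z), casting 126 x 118 mm, topped by a steel gate plate 110 x 104 mm, 102.5 mm above the bench. Origin: centre of the underside, on the bench; x axis = forward, away from the robot (turned up to 20 degrees), y = left, z up. The gearstick pivots on its z axis 30 mm above the bench.
- gate (a point): Centre of the gate plate's top, axes as the tower's. The H cut in it: slots along x at y = +22 mm (left: first far, second near) and y = -22 mm (right: third far, fourth near), joined by a cross channel along y at x = 0, 20 mm wide. Two fixed tongues 26 mm wide, corners rounded to 6 mm, let the stick (12 mm rod) cross only in the channel.
- knob (a point): Centre of the black ball knob, 40 mm in diameter, on the gearstick, 170 mm from the pivot along the stick: 200 mm above the bench in the middle, 184 mm in the ends of the slots. It moves about 50 mm each way along the tower's x and y, and starts anywhere along the left-hand slot. About 2 N moves it; friction keeps it where it is left, no springs.
- crosshead (a joint): Sideways lean of the gearstick, rad: -0.31 at the left stop, 0 in the middle, +0.31 at the right stop. In the slots the stick has play: about 0.26 to 0.31 either side.
- stick (a joint): Fore-and-aft lean of the gearstick, rad: -0.32 at the near end of a slot, 0 in line with the cross channel (which lets it cross within about 0.04 either way), +0.32 at the far end.
- float_bowl: Loose chrome float bowl, a cup 66 mm across its rim and 40 mm high, origin under its centre; stands beyond the tower, to the left. Leave it alone.
- pickup: Loose steel magnetic pickup tool, a thin rod 178 mm long and 12 mm thick lying flat, origin near its middle, x along the rod; beyond the tower, to the right. Leave it alone.
- screwdriver: Loose orange-handled cross-tip screwdriver about 200 mm long, 26 mm thick, lying flat along its x, origin at its middle; to the right of the tower. Leave it alone.
- basin: Loose pink plastic basin, 260 mm across the rim, 85 mm high, origin under its centre; to the left of the tower. Leave it alone.
Things that resemble listed ones, but are neither listed nor needed, are in the scene too. There is more than one size of the tower; the one meant has the size given above.

How it is judged:
By the outcome, as a careful person would: the job done as asked, in the order asked, and still so for the second after the job is handed in, with the robot touching nothing.
It also fails if it takes over 70 s, if anything falls off the work surface, if the arm or the gripper's body presses on something with over 40 N, if the wrist force passes 120 N, or if a joint passes its speed limit or range.

## Working session

There is one attempt and no reset: what is moved stays moved. The work goes in short steps, Python scripts to look and compute and a tool call to move; the robot and the scene stay as the last step left them, time stands still between calls to the robot, and variables do not carry over. Pictures are saved under pics/ and viewed, and the job is handed in when it is done.

Besides the shell and the picture viewer there is one more tool, called after "Request:" as a command line: name --pt "numbers of a row" for each row, then --argument value for the rest. play_rows: Moves the arm, as the interface text tells. Its arguments: {"type":"object","properties":{"deltas":{"type":"array"},"gripper":{"type":"number"},"force":{"type":"number"}},"required":["deltas"]}

```bash
mkdir -p pics; python3 - <<'E'
from station import *
import cv2,numpy as np
np.set_printoptions(precision=4,suppress=True)
s=sense();print(s); print(grip_depth)
for n in("scene","top","wrist"):
    m=camera_model(n);print(n,m)
    cv2.imwrite(f"pics/{n}0.png",snapshot(n)[:,:,::-1])
E
```

```text
{'t': 0.0, 'q': array([ 0.9365,  0.5285,  1.4339, -0.    ,  1.1814, -0.1785]), 'qd': array([ 0.0002, -0.0001,  0.0019, -0.0006,  0.002 , -0.0002]), 'tau': array([ -0.0007, -44.235 , -17.8023,  -0.0002,   0.0082,  -0.    ]), 'tcp_pos': array([0.2746, 0.5606, 0.1987]), 'tool_rot': array([ 0.6895, -0.16  ,  0.1594, -0.6881]), 'force': array([0.6567, 1.0272, 0.2249]), 'ft_torque': array([ 0.0068, -0.0177, -0.0371]), 'finger_gap': 0.9994736051546985}
0.0187
scene {'fx': 460.07666118751223, 'fy': 460.07666118751223, 'cx': 315.5885203640151, 'cy': 236.05174505420896, 'camera_from_world': array([[-0.0273,  0.9996, -0.0108, -0.092 ],
       [-0.7128, -0.0119,  0.7013,  0.3215],
       [ 0.7008,  0.0268,  0.7128, -1.3318],
       [ 0.    ,  0.    ,  0.    ,  1.    ]])}
top {'fx': 517.749117116583, 'fy': 517.749117116583, 'cx': 322.47151363291954, 'cy': 238.63634734291426, 'camera_from_world': array([[-0.0032, -0.9999, -0.0109,  0.1045],
       [ 0.9948, -0.0043,  0.1018, -0.5887],
       [-0.1018, -0.0105,  0.9947, -1.0472],
       [ 0.    ,  0.    ,  0.    ,  1.    ]])}
wrist {'fx': 418.9284430567356, 'fy': 418.9284430567356, 'cx': 310.95416759348785, 'cy': 237.65631411821022, 'camera_from_world': array([[ 0.4409,  0.8976, -0.0012, -0.6234],
       [-0.8661,  0.4251, -0.263 ,  0.0338],
       [-0.2355,  0.117 ,  0.9648, -0.3772],
       [ 0.    ,  0.    ,  0.    ,  1.    ]])}
```

View pics/scene0.png

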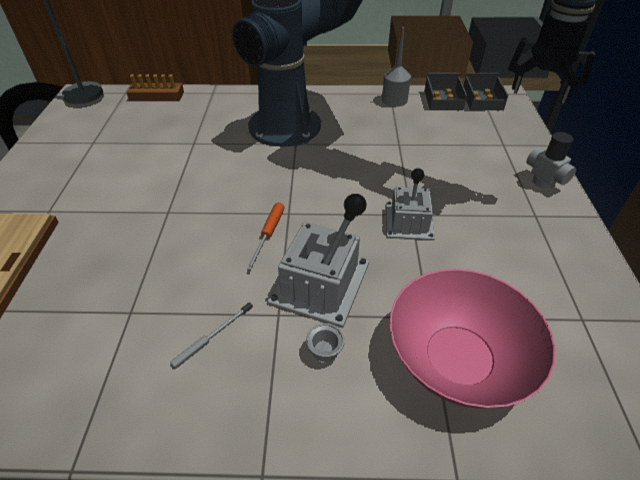

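View pics/top0.png

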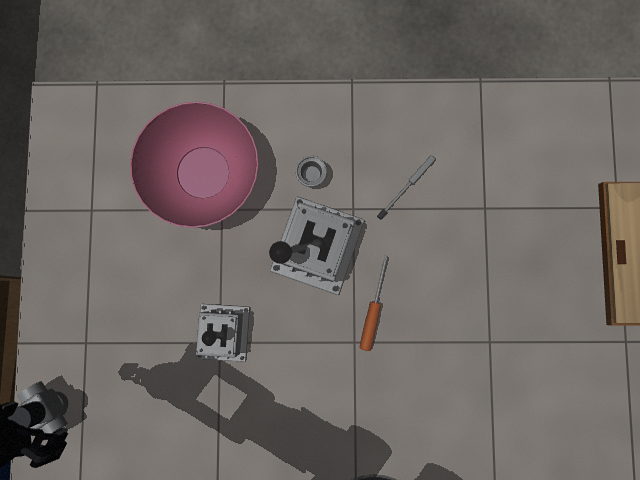

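The large tower is at top-camera pixel (318,240), with its knob at about (281,252), in the left slot on the near side. The small decoy tower is at (222,332). I'll zoom in for corners.

```bash
python3 - <<'E'
import cv2
a=cv2.imread("pics/top0.png")[185:305,250:390]
cv2.imwrite("pics/top0z.png",cv2.resize(a,None,fx=5,fy=5,interpolation=cv2.INTER_CUBIC))
a=cv2.imread("pics/scene0.png")[180:330,255:385]
cv2.imwrite("pics/scene0z.png",cv2.resize(a,None,fx=4,fy=4,interpolation=cv2.INTER_CUBIC))
E
```

```text
(no output)
```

View pics/top0z.png

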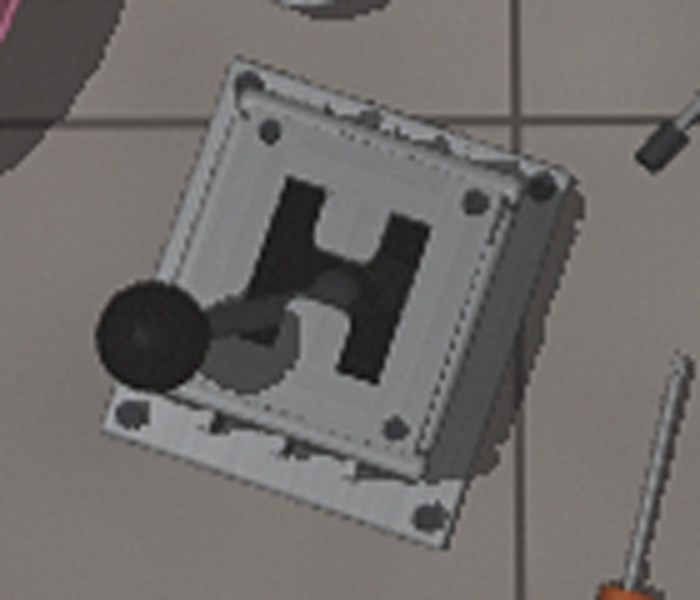

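View pics/scene0z.png

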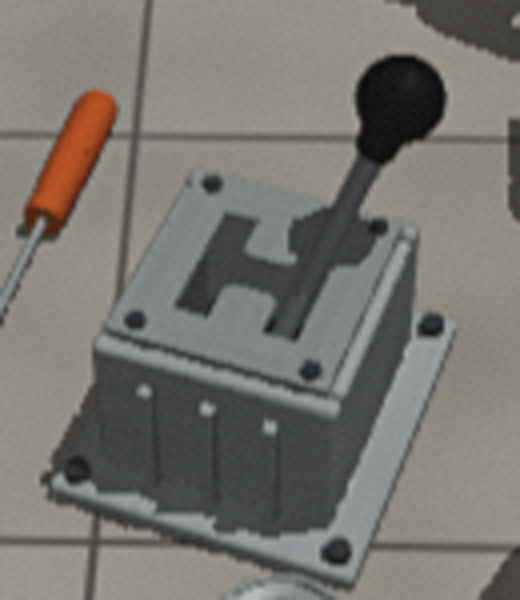

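```bash
cat > h.py <<'E'
import numpy as np
from station import *
from scipy.optimize import least_squares
np.set_printoptions(precision=4,suppress=True)
def proj(m,P):
    P=np.atleast_2d(P);c=P@m["camera_from_world"][:3,:3].T+m["camera_from_world"][:3,3]
    return np.c_[m["cx"]+m["fx"]*c[:,0]/-c[:,2], m["cy"]-m["fy"]*c[:,1]/-c[:,2]]
def tri(obs):
    f=lambda p:np.concatenate([(proj(m,p)[0]-uv) for m,uv in obs])
    r=least_squares(f,[.6,.1,.15]);return r.x,r.fun
def back(m,uv,z):
    f=lambda p:proj(m,[p[0],p[1],z])[0]-uv
    return least_squares(f,[.6,.1]).x
def w2t(T,p):  # tower->world
    x,y,a=T;c,s=np.cos(a),np.sin(a)
    return np.array([x+c*p[0]-s*p[1],y+s*p[0]+c*p[1],p[2]])
E
python3 - <<'E'
from h import *
t=camera_model("top");s=camera_model("scene")
Z=lambda u,v:np.array([u/5+250,v/5+185]); S=lambda u,v:np.array([u/4+255,v/4+180])
ob=[(t,Z(236,57),(.085,.077,.012)),(t,Z(578,180),(.085,-.077,.012)),(t,Z(446,548),(-.085,-.077,.012)),(t,Z(104,430),(-.085,.077,.012)),
(t,Z(333,280),(0,0,.1025)),
(s,S(47,490),(.085,-.077,.012)),(s,S(350,587),(.085,.077,.012)),(s,S(457,322),(-.085,.077,.012))]
f=lambda T:np.concatenate([proj(m,w2t(T,p))[0]-uv for m,uv,p in ob])
r=least_squares(f,[.6,.1,0.]);print(r.x,np.degrees(r.x[2]));print(r.fun.reshape(-1,2))
T=r.x
k,res=tri([(t,Z(154,336)),(s,S(401,97))]);print("knob",k,res)
c,si=np.cos(T[2]),np.sin(T[2]);d=k[:2]-T[:2];print("knob in tower",c*d[0]+si*d[1],-si*d[0]+c*d[1])
print("r",np.linalg.norm(k-[T[0],T[1],.03]))
for n,u in dict(bowl=(312,172),sdtip=(387,257),sdend=(366,350),puend=(382,215),putip=(432,158)).items(): print(n,back(t,u,.02))
print("decoy",back(t,(212,336),.1))
E
```

```text
[ 0.5793  0.1138 -0.3391] -19.43117681790119
[[-0.8949 -1.4273]
 [-1.0209 -2.5972]
 [-0.7721 -0.214 ]
 [-1.4689 -0.8518]
 [-0.4348 -1.0796]
 [-1.7439 -2.5073]
 [-1.044  -2.7451]
 [-1.3055 -1.7941]]
knob [0.5496 0.177  0.183 ] [-1.1396  0.0029 -1.1251  0.0663]
knob in tower -0.04913030664531008 0.04977718295845124
r 0.16826285023785256
bowl [0.733  0.1242]
sdtip [ 0.551  -0.0325]
sdend [0.3598 0.0136]
puend [ 0.6398 -0.0234]
putip [ 0.762  -0.1316]
decoy [0.3956 0.3136]
```

```bash
python3 - <<'E'
from h import *
from scipy.spatial.transform import Rotation as R
M=R.from_quat(sense()["tool_rot"]).as_matrix();print(M)
for c in "xz": 
    v=M[:,"xyz".index(c)];print(c,np.degrees(np.arctan2(v[1],v[0])))
E
```

```text
[[ 0.8979 -0.001   0.4401]
 [-0.4401 -0.0014  0.8979]
 [-0.0003 -1.     -0.0017]]
x -26.11253110127981
z 63.88749622677203
```

View pics/wrist0.png

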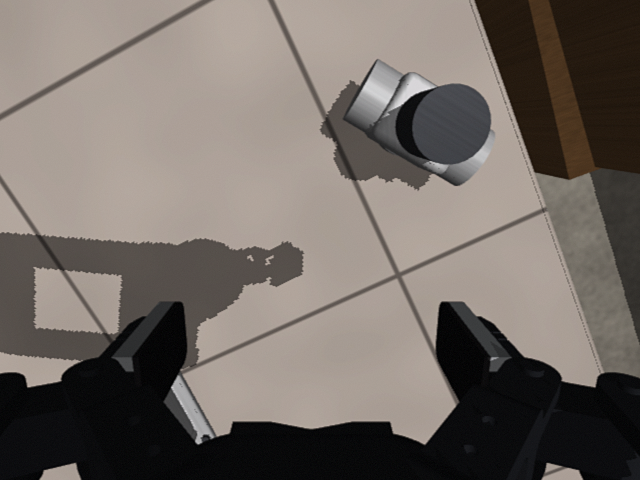

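```bash
cat >> h.py <<'E'
from scipy.spatial.transform import Rotation as R
T=np.array([.5793,.1138,-.3391])
def delta(tw,T=T):   # tower-frame target -> tool shift & turn from measured pose
    s=sense();M=R.from_quat(s["tool_rot"]);p=w2t(T,np.array(tw,float))
    Mt=R.from_matrix(np.c_[[np.cos(T[2]),np.sin(T[2]),0],[0,0,-1],[-np.sin(T[2]),np.cos(T[2]),0]])
    print("t",s["t"],"world",p,"shift",M.inv().apply(p-s["tcp_pos"]),"turn",(M.inv()*Mt).as_rotvec())
def where(T=T):
    s=sense();d=s["tcp_pos"]-[T[0],T[1],0];c,si=np.cos(T[2]),np.sin(T[2])
    print("t",round(s["t"],2),"tcp tower",np.array([c*d[0]+si*d[1],-si*d[0]+c*d[1],d[2]]),"F",s["force"],"q",s["q"],"gap",s["finger_gap"])
E
python3 - <<'E'
from h import *
m=camera_model("wrist")["camera_from_world"];print(-m[:3,:3].T@m[:3,3])
delta((-.13,.049,.3)); where()
E
```

```text
[0.2153 0.5894 0.3722]
t 0.15 world [0.473  0.2033 0.3   ] shift [ 0.3353 -0.1008 -0.2339] turn [ 0.0016 -0.1166 -0.0004]
t 0.15 tcp tower [-0.4359  0.3202  0.1989] F [-0.3263  0.7638  0.5171] q [ 0.9365  0.5283  1.4336 -0.      1.1814 -0.1785] gap 0.9961129474855923
```

Request:
play_rows --pt "0 -0.05 0 0 0 0" --pt "0.02 -0.1 -0.01 0 -0.02 0" --pt "0.055 -0.1 -0.035 0 -0.04 0" --pt "0.09 -0.1 -0.06 0 -0.06 0" --pt "0.125 -0.1 -0.085 0 -0.08 0" --pt "0.16 -0.1 -0.11 0 -0.1 0" --pt "0.195 -0.1 -0.135 0 -0.117 0" --pt "0.23 -0.1 -0.16 0 -0.117 0" --pt "0.265 -0.1 -0.185 0 -0.117 0" --pt "0.3 -0.1 -0.21 0 -0.117 0" --pt "0.335 -0.1 -0.234 0 -0.117 0" --pt "0.335 -0.1 -0.234 0 -0.117 0" --gripper 0

```text
t: 1.35
tcp_pos: [0.4755, 0.1994, 0.2995]
tool_rot: [0.697, -0.121, 0.122, -0.696]
force: [0.5, 0.6, 0.8]
finger_gap: 0.003
```

Request:
play_rows --pt "0 0 0 0 0 0" --pt "0 0 0 0 0 0" --pt "0 0 0 0 0 0"

```text
t: 1.65
tcp_pos: [0.472, 0.2047, 0.2996]
tool_rot: [-0.697, 0.119, -0.118, 0.697]
force: [-0.2, -1.1, -0.1]
finger_gap: -0.0
```

```bash
python3 - <<'E'
from h import *
import cv2
delta((-.13,.049,.3)); where()
for n in("top","wrist","scene"):cv2.imwrite(f"pics/{n}1.png",snapshot(n)[:,:,::-1])
E
```

```text
t 1.65 world [0.473  0.2033 0.3   ] shift [ 0.0014 -0.0004 -0.0011] turn [ 0.      0.0022 -0.0006]
t 1.65 tcp tower [-0.1314  0.0501  0.2996] F [-0.1961 -1.0652 -0.131 ] q [ 0.1916  0.2666  1.5716  0.0003  1.304  -1.0424] gap -0.0003592614611995051
```

View pics/top1.png

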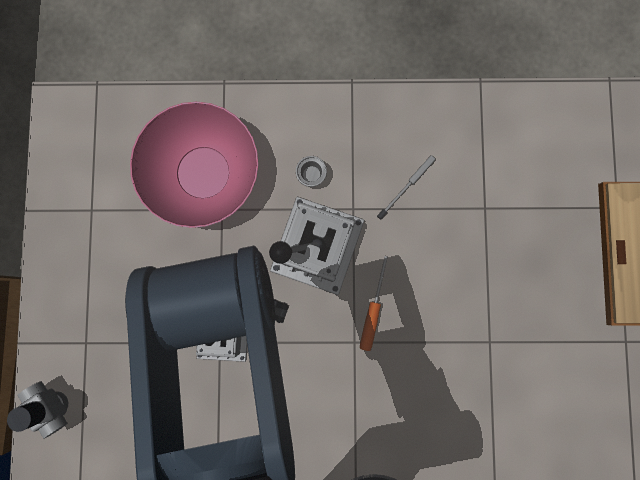

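View pics/wrist1.png

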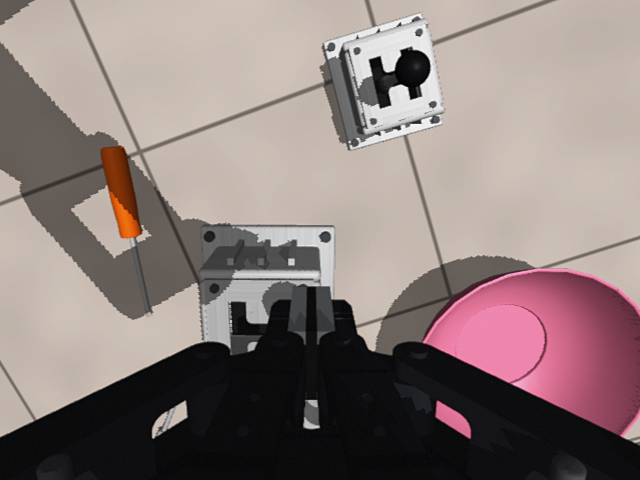

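View pics/scene1.png

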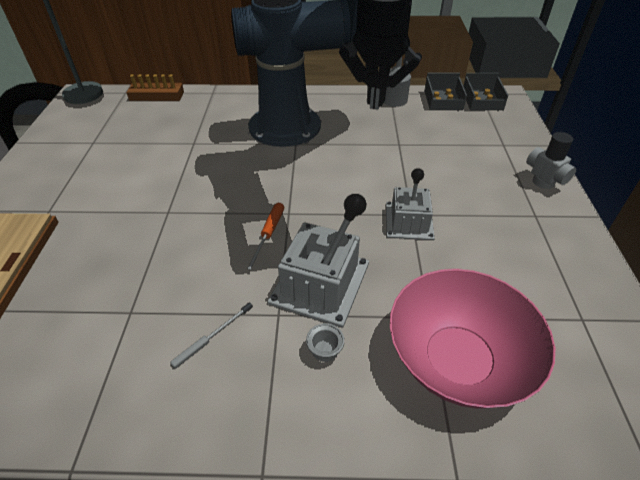

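Request:
play_rows --pt "0.005 0.03 0 0 0 0" --pt "0.01 0.065 -0.001 0 0.002 0" --pt "0.016 0.1 -0.001 0 0.002 0" --pt "0.016 0.128 -0.001 0 0.002 0" --pt "0.016 0.128 -0.001 0 0.002 0" --pt "0.016 0.128 -0.001 0 0.002 0"

```text
t: 2.4
tcp_pos: [0.4876, 0.1978, 0.1719]
tool_rot: [0.697, -0.12, 0.119, -0.697]
force: [-0.0, 0.2, 0.2]
finger_gap: 0.003
```

```bash
python3 - <<'E'
from h import *
import cv2
delta((-.08,.049,.172)); where()
for n in("top","scene"):cv2.imwrite(f"pics/{n}2.png",cv2.resize(snapshot(n)[170:320,230:400,::-1],None,fx=4,fy=4))
E
```

```text
t 2.4 world [0.5202 0.1866 0.172 ] shift [ 0.0344 -0.0001  0.0003] turn [ 0.0002 -0.0009 -0.0005]
t 2.4 tcp tower [-0.1144  0.0487  0.1719] F [-0.0364  0.2001  0.2297] q [ 0.1729  0.4329  1.709   0.      1.0001 -1.058 ] gap 0.0028865307514709393
```

View pics/scene2.png

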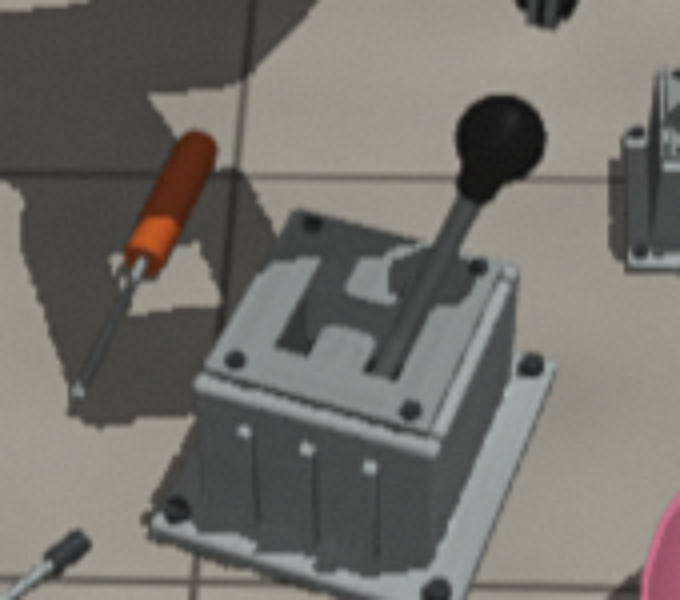

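View pics/top2.png

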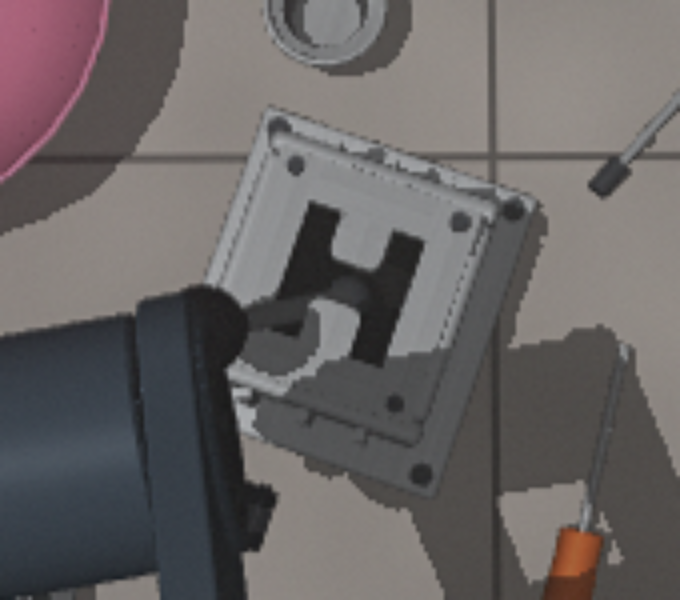

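Request:
play_rows --pt "0.01 0 0 0 0 0" --pt "0.02 0 0 0 0 0" --pt "0.028 0 0 0 0 0" --pt "0.033 0 0 0 0 0" --pt "0.038 0 0 0 0 0" --pt "0.043 0 0 0 0 0" --pt "0.048 0 0 0 0 0" --pt "0.053 0 0 0 0 0" --pt "0.053 0 0 0 0 0" --pt "0.053 0 0 0 0 0"

```text
t: 3.5
tcp_pos: [0.5373, 0.1801, 0.1721]
tool_rot: [-0.697, 0.12, -0.12, 0.697]
force: [-2.6, 1.8, 4.6]
finger_gap: 0.002
```

```bash
python3 - <<'E'
from h import *
import cv2
delta((-.031,.049,.172)); where()
for n in("scene",):cv2.imwrite(f"pics/{n}3.png",cv2.resize(snapshot(n)[170:320,230:400,::-1],None,fx=4,fy=4))
E
```

```text
t 3.5 world [0.5664 0.1703 0.172 ] shift [0.0307 0.0001 0.0005] turn [-0.0006 -0.0017 -0.0008]
t 3.5 tcp tower [-0.0617  0.0486  0.1721] F [-2.5647  1.7638  4.5704] q [ 0.1258  0.4835  1.61    0.001   1.0485 -1.1047] gap 0.0024736716306577463
```

View pics/scene3.png

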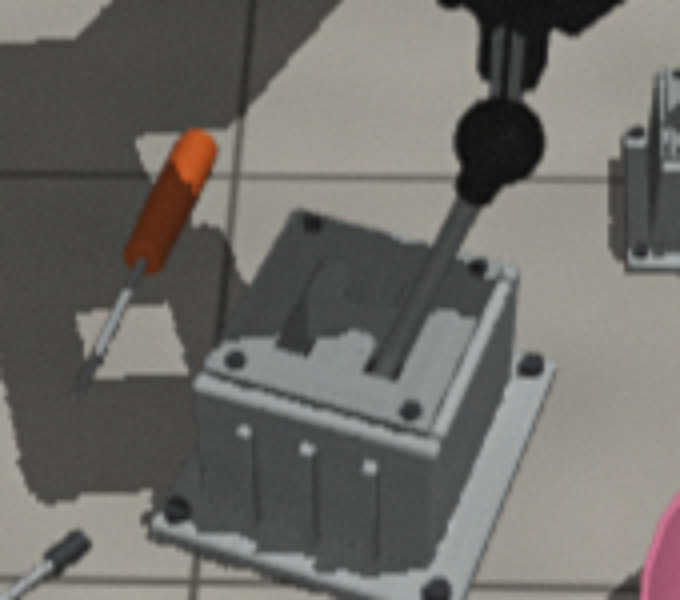

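```bash
python3 - <<'E'
from h import *
import cv2
s=sense();p=s["tcp_pos"];M=R.from_quat(s["tool_rot"]).as_matrix()
m=camera_model("scene")
a=cv2.imread("pics/scene3.png");a2=cv2.imread("pics/scene2.png")
def z(uv): return tuple(int(v) for v in ((uv-[230,170])*4))
for k,(dx,dz) in enumerate([(.011,.0145),(.011,-.0145),(-.011,-.0145),(-.011,.0145)]):
    b=p+M@[dx,0,dz];t=p+M@[dx,-.06,dz]
    cv2.line(a,z(proj(m,b)[0]),z(proj(m,t)[0]),(0,0,255) if dx>0 else (255,0,0),1)
for q in ((.5496,.177,.183),):
    cv2.circle(a,z(proj(m,q)[0]),3,(0,255,0),-1)
print("knob px", proj(m,(.5496,.177,.183)), "tcp px",proj(m,p))
cv2.imwrite("pics/scene3b.png",np.hstack([a[:300,350:650],a2[:300,350:650]]))
w=snapshot("wrist");cv2.imwrite("pics/wrist3.png",w[:,:,::-1]); t=snapshot("top");cv2.imwrite("pics/top3.png",cv2.resize(t[170:320,230:400,::-1],None,fx=4,fy=4))
where()
E
```

```text
knob px [[354.1032 204.3512]] tcp px [[355.327 204.384]]
t 3.65 tcp tower [-0.0616  0.0486  0.1721] F [-2.2292  1.7927  4.6191] q [ 0.1259  0.4834  1.6102  0.0007  1.0479 -1.1046] gap -0.004199345573070433
```

View pics/scene3b.png

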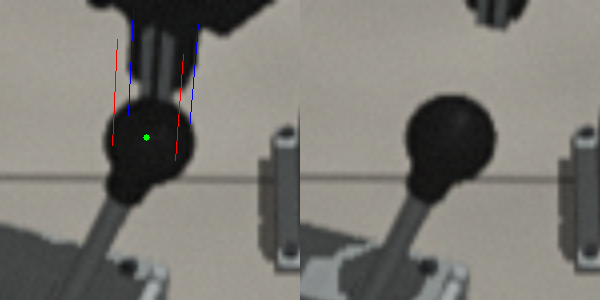

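View pics/wrist3.png

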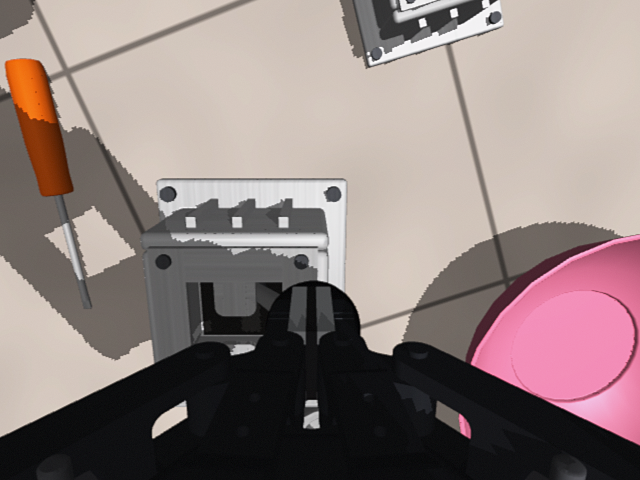

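View pics/top3.png

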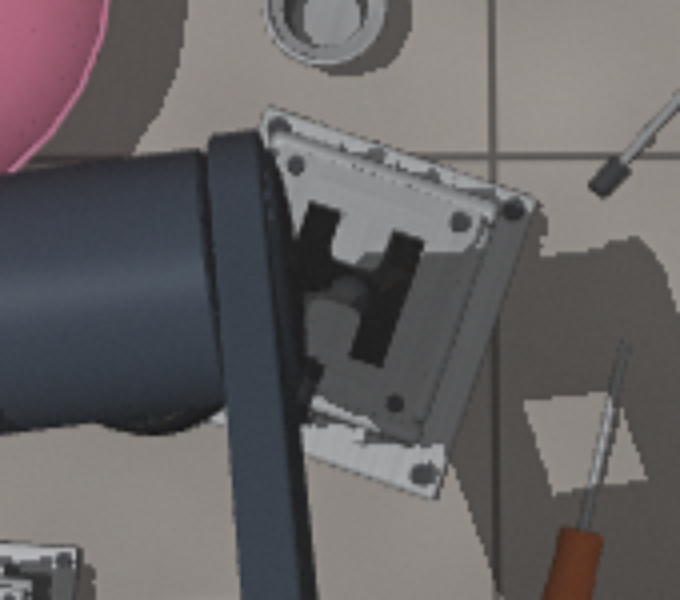

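```bash
python3 - <<'E'
from h import *
m=camera_model("wrist");s=camera_model("scene")
p=sense()["tcp_pos"];M=R.from_quat(sense()["tool_rot"]).as_matrix()
print("tcp px wrist",proj(m,p),"knob0",proj(m,(.5496,.177,.183)))
for dx in(-.011,-.005,.005,.011): print(dx,proj(m,p+M@[dx,0,0]),proj(m,p+M@[dx,-.02,0]))
k,res=tri([(m,(315,325)),(s,(355.2,205.2))]);print(k,res)
d=k[:2]-T[:2];c,si=np.cos(T[2]),np.sin(T[2]);print("tower",c*d[0]+si*d[1],-si*d[0]+c*d[1],"r",np.linalg.norm(k-[T[0],T[1],.03]))
for R_ in [k]: # apparent radius
    C=m["camera_from_world"];cc=C[:3,:3]@k+C[:3,3];print("radius px",m["fx"]*.02/-cc[2])
E
```

```text
tcp px wrist [[312.6012 278.9129]] knob0 [[315.5163 315.974 ]]
-0.011 [[312.6073 255.0881]] [[312.8379 270.7592]]
-0.005 [[312.604  268.1769]] [[312.8319 285.238 ]]
0.005 [[312.5985 289.4967]] [[312.8222 308.7585]]
0.011 [[312.5953 302.0008]] [[312.8165 322.5169]]
[0.5528 0.1758 0.1845] [ 0.4006 -0.0849 -1.6754 -0.3007]
tower -0.0456447133770263 0.04965702906945263 r 0.1685905273166774
radius px 47.42208296952202
```

```bash
python3 - <<'E'
import cv2,numpy as np
a=cv2.imread("pics/wrist3.png")[260:460,230:400].astype(float)
a=255*(a/255)**.45
cv2.imwrite("pics/wrist3z.png",cv2.resize(a.astype(np.uint8),None,fx=3,fy=3,interpolation=cv2.INTER_CUBIC))
a=cv2.imread("pics/scene3.png")[0:300,350:650].astype(float);a=255*(a/255)**.45
cv2.imwrite("pics/scene3z.png",cv2.resize(a.astype(np.uint8),None,fx=2,fy=2,interpolation=cv2.INTER_CUBIC))
E
```

```text
(no output)
```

View pics/wrist3z.png

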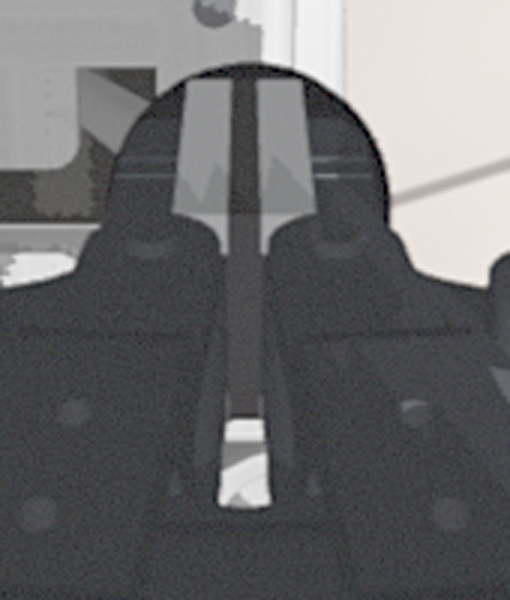

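View pics/scene3z.png

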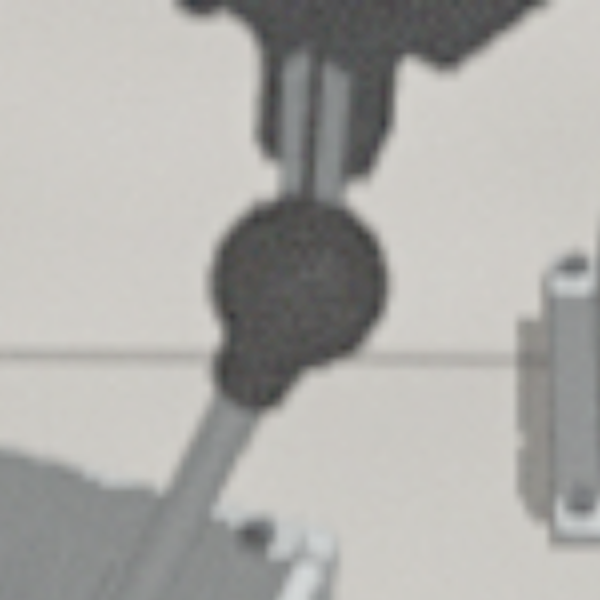

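```bash
python3 - <<'E'
from h import *
import cv2
s=camera_model("scene")
print(proj(s,(.4876,.1978,.1719)))
a=cv2.imread("pics/scene2.png")[0:60,480:620].astype(float);a=255*(a/255)**.45
cv2.imwrite("pics/scene2z.png",cv2.resize(a.astype(np.uint8),None,fx=4,fy=4,interpolation=cv2.INTER_CUBIC))
E
```

```text
[[363.8953 186.923 ]]
```

View pics/scene2z.png

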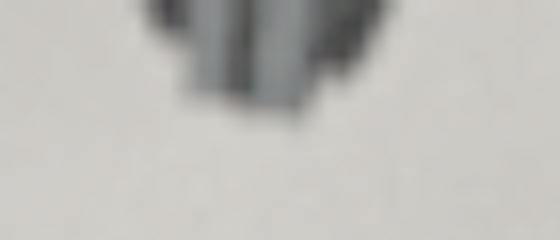

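The contact is odd: the force on the tool points upward and the knob has hardly moved. Both cameras also put the fingertips about 30 mm higher than the reported TCP. I'll back off and measure the tip.

Request:
play_rows --pt "-0.015 0 0 0 0 0" --pt "-0.04 0 0 0 0 0" --pt "-0.07 0 0 0 0 0" --pt "-0.07 0 0 0 0 0" --pt "-0.07 0 0 0 0 0"

```text
t: 4.15
tcp_pos: [0.4708, 0.2031, 0.1715]
tool_rot: [0.697, -0.119, 0.12, -0.697]
force: [0.7, 0.3, 0.6]
finger_gap: -0.004
```

```bash
python3 - <<'E'
from h import *
import cv2
where()
M=R.from_quat(sense()["tool_rot"]).as_matrix();p=sense()["tcp_pos"]
for n in("scene","wrist"):
    m=camera_model(n);im=snapshot(n)[:,:,::-1]; cv2.imwrite(f"pics/{n}4.png",im)
    print(n,"tcp",proj(m,p),"30 up",proj(m,p+[0,0,.03]))
    a=im[150:210,330:400] if n=="scene" else im[250:350,270:370]
    f=8 if n=="scene" else 6
    cv2.imwrite(f"pics/{n}4z.png",cv2.resize((255*(a/255.)**.45).astype(np.uint8),None,fx=f,fy=f,interpolation=cv2.INTER_CUBIC))
E
```

```text
t 4.15 tcp tower [-0.132   0.0481  0.1715] F [0.6731 0.3331 0.5753] q [ 0.1895  0.4164  1.742  -0.001   0.983  -1.0413] gap -0.004134163028637768
scene tcp [[366.2587 181.4567]] 30 up [[367.3551 168.7369]]
wrist tcp [[311.8647 276.4421]] 30 up [[312.0921 305.0668]]
```

View pics/scene4z.png

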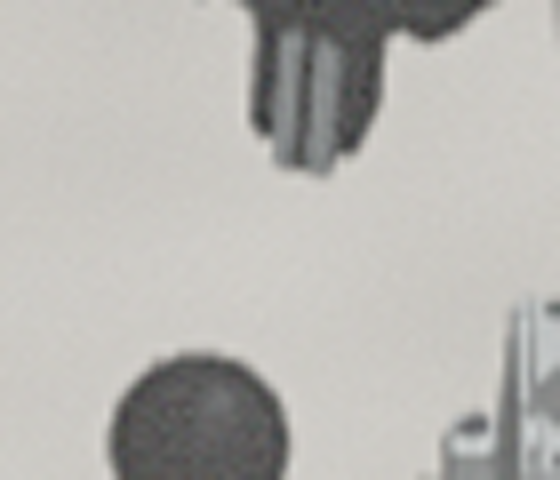

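View pics/wrist4z.png

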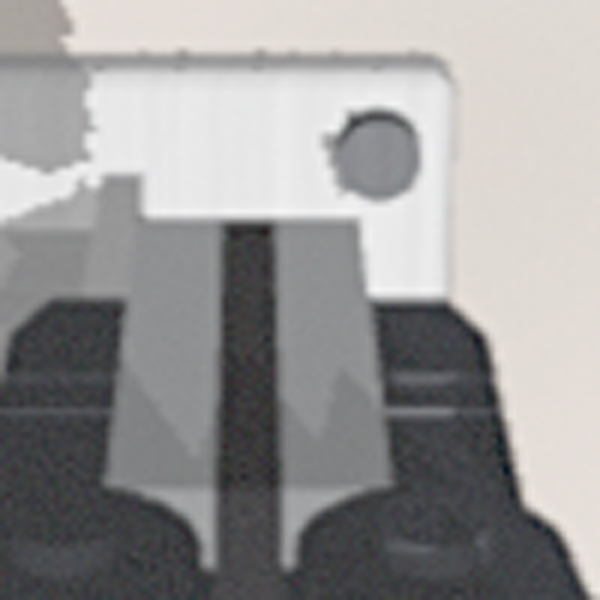

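View pics/scene4.png

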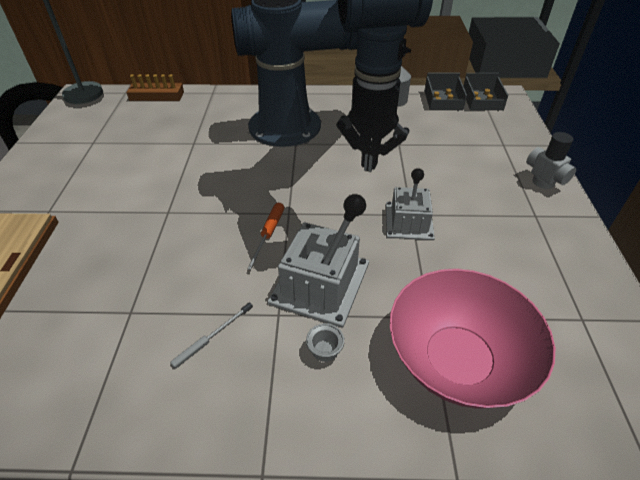

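```bash
python3 - <<'E'
from h import *
m=camera_model("wrist");s=camera_model("scene")
M=R.from_quat(sense()["tool_rot"]).as_matrix();p=sense()["tcp_pos"]
f=lambda a:[proj(s,p+M@[a[0],-a[1],0])[0][1]-171, proj(m,p+M@[-a[0],-a[1],0])[0][1]-286.7]
r=least_squares(f,[.01,.02]);print(r.x,r.fun)
for d in(.011,.008):
  for h in(.02,.025,.03,.035): print(d,h,proj(s,p+M@[d,-h,0])[0],proj(m,p+M@[-d,-h,0])[0])
E
```

```text
[0.0094 0.0325] [0. 0.]
0.011 0.02 [365.2372 176.9262] [312.7517 270.7158]
0.011 0.025 [365.4172 174.7724] [312.8161 275.2327]
0.011 0.03 [365.5987 172.6005] [312.8845 280.0351]
0.011 0.035 [365.7817 170.4102] [312.9574 285.1508]
0.008 0.02 [365.7053 175.9834] [312.749  277.9896]
0.008 0.025 [365.8868 173.8306] [312.8129 282.7056]
0.008 0.03 [366.0698 171.6597] [312.8809 287.7181]
0.008 0.035 [366.2544 169.4705] [312.9533 293.056 ]
```

Request:
play_rows --pt "0 0.018 0 0 0 0" --pt "0.01 0.035 0.001 0 0 0" --pt "0.03 0.035 0.001 0 0 0" --pt "0.043 0.035 0.001 0 0 0" --pt "0.05 0.035 0.001 0 0 0" --pt "0.055 0.035 0.001 0 0 0" --pt "0.06 0.035 0.001 0 0 0" --pt "0.065 0.035 0.001 0 0 0" --pt "0.07 0.035 0.001 0 0 0" --pt "0.07 0.035 0.001 0 0 0"

```text
t: 5.25
tcp_pos: [0.5385, 0.1806, 0.137]
tool_rot: [-0.697, 0.12, -0.12, 0.697]
force: [-2.6, 0.8, 1.1]
finger_gap: -0.001
```

```bash
python3 - <<'E'
from h import *
import cv2
where()
for n in("scene","wrist"):
    im=snapshot(n)[:,:,::-1]; cv2.imwrite(f"pics/{n}5.png",im)
    a=im[170:320,230:400] if n=="scene" else im[230:430,210:430]
    f=4 if n=="scene" else 3
    cv2.imwrite(f"pics/{n}5z.png",cv2.resize((255*(a/255.)**.45).astype(np.uint8),None,fx=f,fy=f,interpolation=cv2.INTER_CUBIC))
E
```

```text
t 5.25 tcp tower [-0.0607  0.0494  0.137 ] F [-2.5859  0.752   1.1304] q [ 0.1269  0.532   1.6401 -0.0001  0.9686 -1.1031] gap -0.0013489641218501238
```

View pics/scene5z.png

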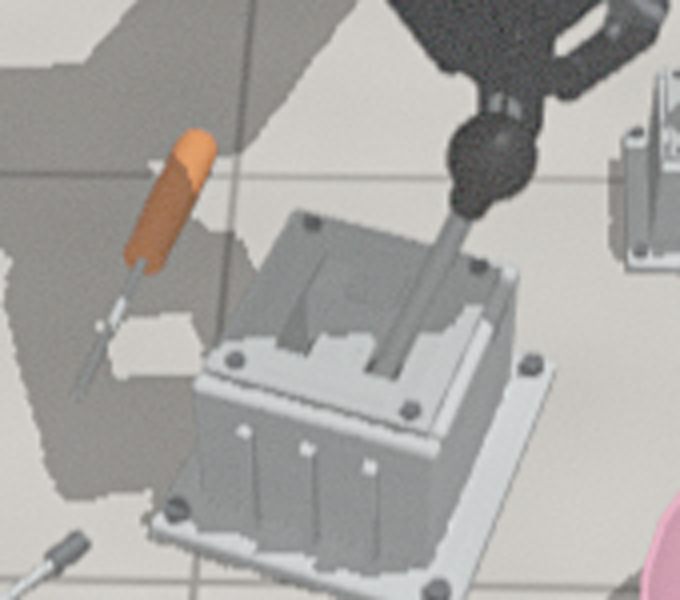

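View pics/wrist5z.png

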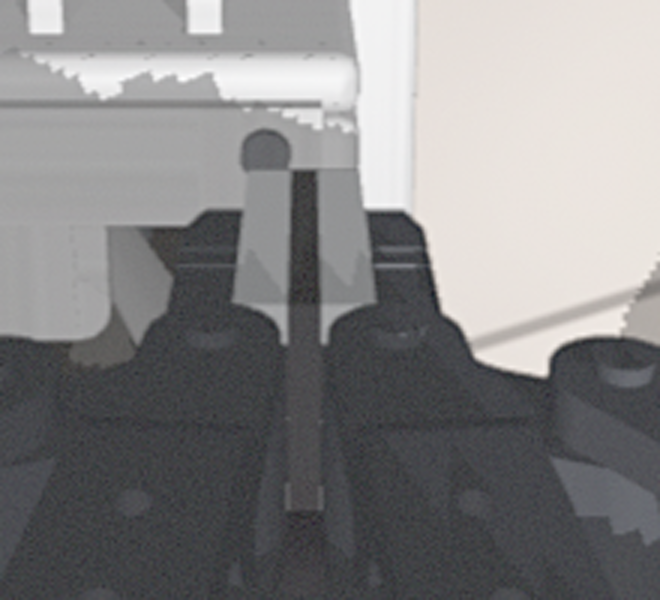

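Request:
play_rows --pt "0.005 0 0 0 0 0" --pt "0.01 0 0 0 0 0" --pt "0.015 0 0 0 0 0" --pt "0.02 0 0 0 0 0" --pt "0.024 0 0 0 0 0" --pt "0.027 0 0 0 0 0" --pt "0.027 0 0 0 0 0" --pt "0.027 0 0 0 0 0"

```text
t: 6.15
tcp_pos: [0.5638, 0.1713, 0.1366]
tool_rot: [0.697, -0.12, 0.12, -0.697]
force: [-0.3, 1.1, 0.7]
finger_gap: 0.001
```

```bash
python3 - <<'E'
from h import *
import cv2
where()
m=camera_model("scene")
im=snapshot("scene")[:,:,::-1]; cv2.imwrite("pics/scene6.png",im)
a=im[170:320,230:400]
cv2.imwrite("pics/scene6z.png",cv2.resize((255*(a/255.)**.45).astype(np.uint8),None,fx=4,fy=4,interpolation=cv2.INTER_CUBIC))
def knob(s,c): # tower
    return np.array([.17*np.sin(s)*np.cos(c),-.17*np.sin(c),.03+.17*np.cos(s)*np.cos(c)])
for s in(-.32,-.18,-.08,-.04,0,.04):
    uv=proj(m,w2t(T,knob(s,-.29)))[0];print(s,knob(s,-.29),(uv-[230,170])*4)
E
```

```text
t 6.15 tcp tower [-0.0338  0.0491  0.1366] F [-0.335   1.0707  0.718 ] q [ 0.1057  0.5577  1.586  -0.0005  0.9973 -1.124 ] gap 0.0012867718362234684
-0.32 [-0.0512  0.0486  0.1846] [495.7135 130.9249]
-0.18 [-0.0292  0.0486  0.1903] [480.7877 152.8802]
-0.08 [-0.013   0.0486  0.1924] [469.2447 173.0874]
-0.04 [-0.0065  0.0486  0.1928] [464.4541 182.2024]
0 [0.     0.0486 0.1929] [459.5782 191.8924]
0.04 [0.0065 0.0486 0.1928] [454.6267 202.1446]
```

View pics/scene6z.png

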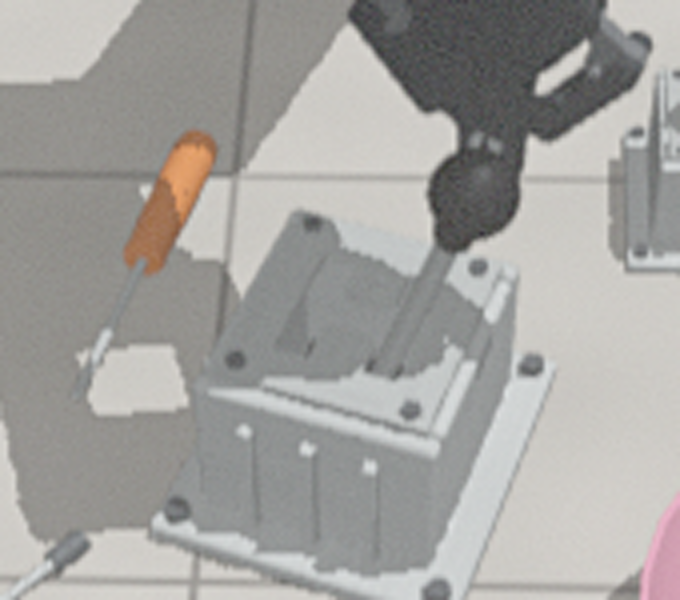

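Request:
play_rows --pt "0.004 0 0 0 0 0" --pt "0.007 0 0 0 0 0" --pt "0.007 0 0 0 0 0" --pt "0.007 0 0 0 0 0" --pt "-0.01 0 0 0 0 0" --pt "-0.04 0 0 0 0 0" --pt "-0.07 0 0 0 0 0" --pt "-0.07 -0.03 0 0 0 0" --pt "-0.07 -0.07 0 0 0 0" --pt "-0.1 -0.09 0 0 0 0" --pt "-0.1 -0.09 0 0 0 0" --pt "-0.1 -0.09 0 0 0 0"

```text
t: 7.4
tcp_pos: [0.4695, 0.205, 0.2273]
tool_rot: [-0.697, 0.119, -0.121, 0.697]
force: [-0.2, -1.0, -1.0]
finger_gap: 0.002
```

```bash
cat > look.py <<'E'
from h import *
import cv2,sys
k=sys.argv[1];where()
for n,(y0,y1,x0,x1) in dict(scene=(170,320,230,400),top=(180,310,240,400)).items():
    a=snapshot(n)[y0:y1,x0:x1,::-1]
    cv2.imwrite(f"pics/{n}{k}.png",cv2.resize((255*(a/255.)**.45).astype(np.uint8),None,fx=4,fy=4,interpolation=cv2.INTER_CUBIC))
E
python3 look.py 7
```

```text
t 7.4 tcp tower [-0.1338  0.0495  0.2273] F [-0.222  -1.0023 -1.0468] q [ 0.1936  0.3401  1.6801 -0.0008  1.1188 -1.0368] gap 0.002136237138961313
```

View pics/scene7.png

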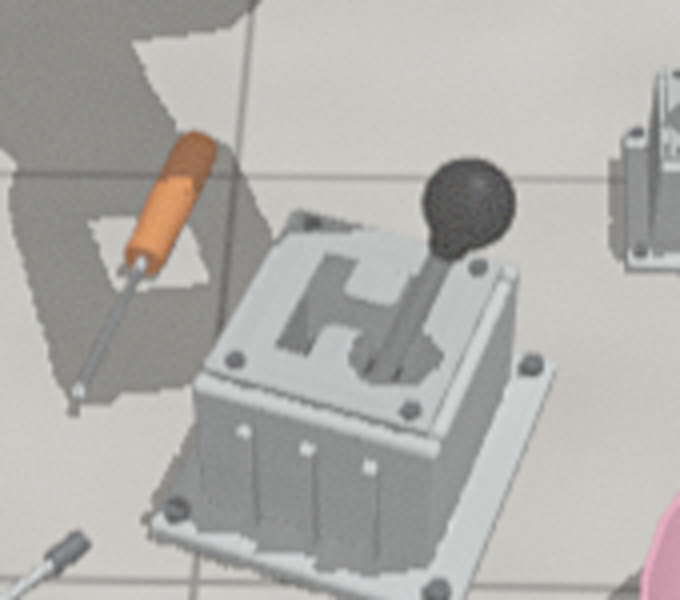

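View pics/top7.png

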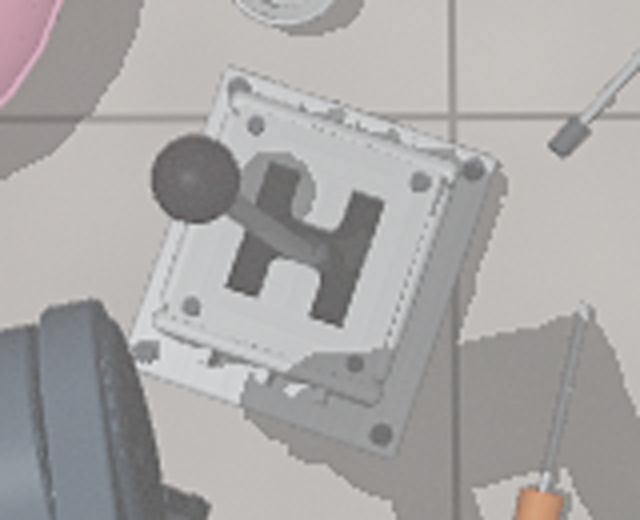

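```bash
cat > meas.py <<'E'
from h import *
def meas(tk,sk):
    t=camera_model("top");s=camera_model("scene")
    bt=np.array([1.,1.2]); bs=np.array([1.3,2.3]) # observed-predicted bias
    for lab,o in (("raw",[(t,np.array(tk)),(s,np.array(sk))]),("biascorr",[(t,np.array(tk)-bt),(s,np.array(sk)-bs)])):
        k,res=tri(o);d=k[:2]-T[:2];c,si=np.cos(T[2]),np.sin(T[2])
        x,y,z=c*d[0]+si*d[1],-si*d[0]+c*d[1],k[2]-.03
        print(lab,"tower",np.array([x,y,z+.03]),"r",np.sqrt(x*x+y*y+z*z),"stick",np.arctan2(x,z),"cross",-np.arctan2(y,np.hypot(x,z)),res)
E
python3 - <<'E'
from meas import *
meas((288.75,225),(347.5,221))
meas((280.8,252.2),(355.25,204.5))
E
```

```text
raw tower [0.0012 0.052  0.1879] r 0.16628779288852574 stick 0.0073292121966924955 cross -0.31830313803780397 [-1.0503  0.0144 -0.9907  0.0533]
biascorr tower [0.0026 0.0518 0.1946] r 0.17257965210553416 stick 0.015923199721890737 cross -0.3049298676455076 [ 0.0557 -0.0008  0.0526 -0.0028]
raw tower [-0.0491  0.0498  0.1825] r 0.16774823964326688 stick -0.31129295594148576 cross -0.30136132364144297 [-1.1323  0.0029 -1.1177  0.0659]
biascorr tower [-0.0473  0.0496  0.1894] r 0.1735198706052255 stick -0.2883548069767843 cross -0.28977703120078374 [-0.0471  0.0001 -0.0465  0.0027]
```

Request:
play_rows --pt "0 -0.01 0.02 0 0.14 0" --pt "0.0 -0.015 0.04 0 0.28 0" --pt "0.01 -0.015 0.06 0 0.42 0" --pt "0.03 -0.015 0.075 0 0.56 0" --pt "0.05 -0.015 0.08 0 0.7 0" --pt "0.07 -0.015 0.08 0 0.84 0" --pt "0.09 -0.015 0.08 0 0.98 0" --pt "0.11 -0.015 0.08 0 1.12 0" --pt "0.13 -0.015 0.08 0 1.26 0" --pt "0.134 -0.015 0.08 0 1.4 0" --pt "0.134 -0.015 0.08 0 1.54 0" --pt "0.134 -0.015 0.08 0 1.571 0"

```text
t: 8.7
tcp_pos: [0.6227, 0.2346, 0.2393]
tool_rot: [-0.408, 0.579, -0.578, 0.406]
force: [-1.0, -0.2, -0.2]
finger_gap: -0.0
```

Request:
play_rows --pt "0 0 0 0 0 0" --pt "0 0 0 0 0 0" --pt "0 0 0 0 0 0"

```text
t: 9.0
tcp_pos: [0.6222, 0.2354, 0.2409]
tool_rot: [-0.408, 0.578, -0.577, 0.408]
force: [0.7, 0.3, 0.1]
finger_gap: -0.001
```

```bash
python3 look.py 8; python3 - <<'E'
from h import *
M=R.from_quat(sense()["tool_rot"]).as_matrix();print(M, np.degrees(np.arctan2(M[1,0],M[0,0])),np.degrees(T[2]))
E
```

```text
t 9.0 tcp tower [0.     0.1289 0.2409] F [0.7373 0.3453 0.0899] q [ 0.194   0.5455  1.2759 -0.0001  1.3213  0.5348] gap -0.0007451174348357098
[[-0.3342 -0.0002  0.9425]
 [-0.9425 -0.0001 -0.3342]
 [ 0.0002 -1.     -0.0002]] -109.52130892706701 -19.428998832886215
```

View pics/scene8.png

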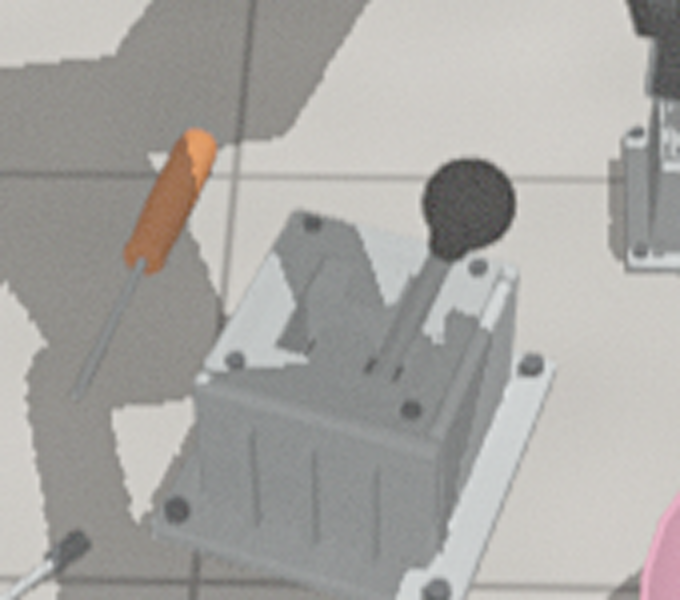

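Request:
play_rows --pt "0 0.04 0 0 0 0" --pt "0 0.08 0 0 0 0" --pt "0.01 0.099 0.001 0 0 0" --pt "0.03 0.099 0.001 0 0 0" --pt "0.045 0.099 0.001 0 0 0" --pt "0.05 0.099 0.001 0 0 0" --pt "0.055 0.099 0.001 0 0 0" --pt "0.06 0.099 0.001 0 0 0" --pt "0.065 0.099 0.001 0 0 0" --pt "0.07 0.099 0.001 0 0 0" --pt "0.07 0.099 0.001 0 0 0" --pt "0.07 0.099 0.001 0 0 0"

```text
t: 10.3
tcp_pos: [0.5998, 0.1689, 0.1427]
tool_rot: [0.408, -0.577, 0.578, -0.408]
force: [1.8, 1.1, 0.8]
finger_gap: 0.002
```

```bash
python3 look.py 9
```

```text
t 10.3 tcp tower [0.001  0.0588 0.1427] F [1.7673 1.1048 0.8218] q [ 0.0957  0.591   1.492  -0.0006  1.0584  0.4371] gap 0.001582982005538709
```

View pics/scene9.png

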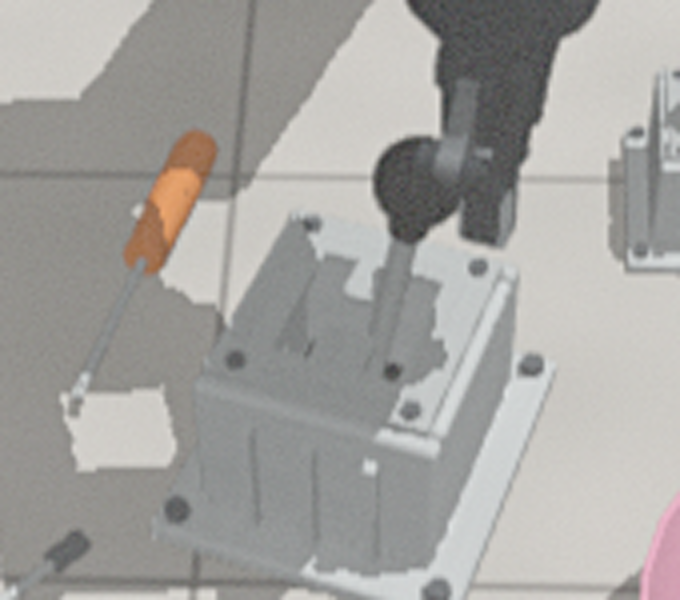

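Request:
play_rows --pt "0.006 0 0 0 0 0" --pt "0.012 0 0 0 0 0" --pt "0.018 0 0 0 0 0" --pt "0.024 0 0 0 0 0" --pt "0.03 0 0 0 0 0" --pt "0.036 0 0 0 0 0" --pt "0.042 0 0 0 0 0" --pt "0.048 0 0 0 0 0" --pt "0.054 0 0 0 0 0" --pt "0.06 0 0 0 0 0" --pt "0.065 0 0 0 0 0" --pt "0.065 0 0 0 0 0"

```text
t: 11.6
tcp_pos: [0.5771, 0.1072, 0.1422]
tool_rot: [-0.408, 0.578, -0.577, 0.407]
force: [1.1, 1.3, -0.2]
finger_gap: 0.001
```

```bash
python3 look.py 10
```

```text
t 11.6 tcp tower [ 0.0001 -0.0069  0.1422] F [ 1.1089  1.3336 -0.2073] q [-0.0063  0.5484  1.585  -0.0006  1.0099  0.3356] gap 0.0008643735815487617
```

View pics/scene10.png

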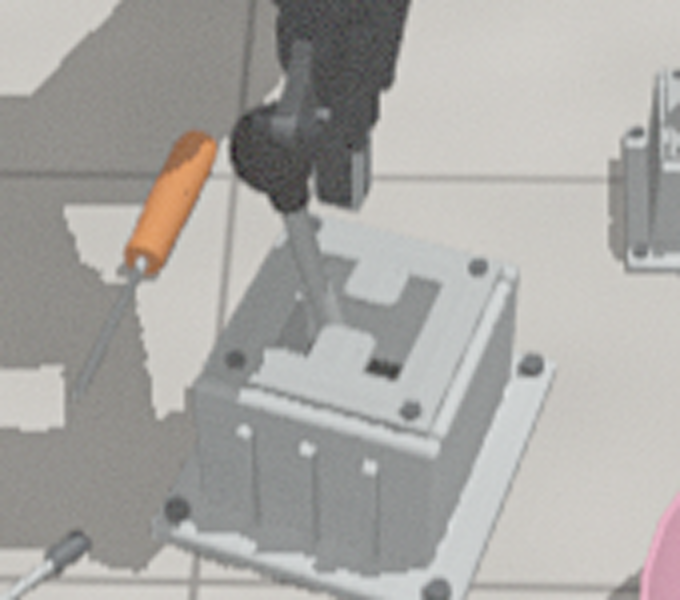

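View pics/top10.png

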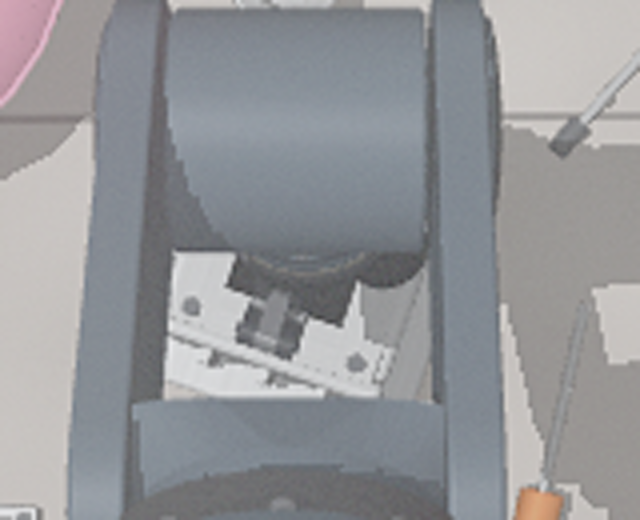

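Request:
play_rows --pt "0.005 0 0 0 0 0" --pt "0.009 0 0 0 0 0" --pt "0.012 0 0 0 0 0" --pt "0.014 0 0 0 0 0" --pt "0.014 0 0 0 0 0"

```text
t: 12.2
tcp_pos: [0.573, 0.0946, 0.1427]
tool_rot: [-0.408, 0.578, -0.578, 0.408]
force: [1.0, 1.0, -1.9]
finger_gap: -0.001
```

```bash
python3 look.py 11
```

```text
t 12.2 tcp tower [ 0.0004 -0.0202  0.1427] F [ 0.9558  1.0351 -1.8788] q [-0.0287  0.5398  1.6017 -0.0001  1.0006  0.3127] gap -0.0006027027132869633
```

View pics/scene11.png

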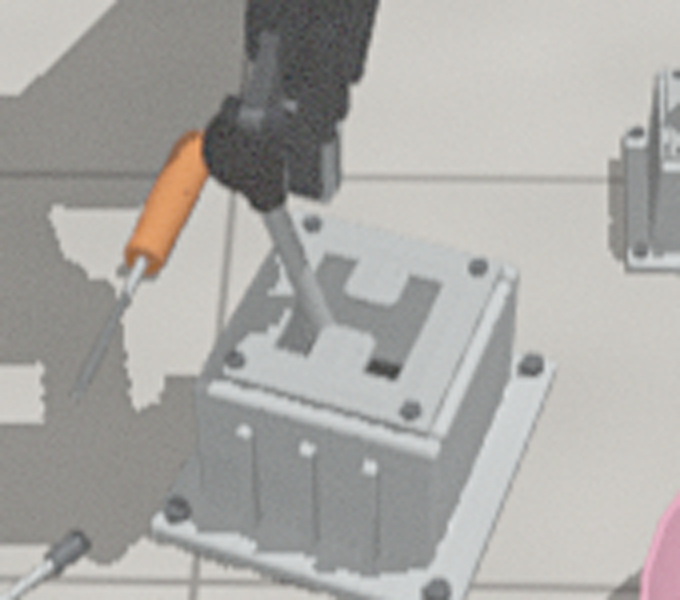

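Request:
play_rows --pt "0.002 0 0 0 0 0" --pt "0.002 0 0 0 0 0" --pt "-0.015 0 0 0 0 0" --pt "-0.045 0 0 0 0 0" --pt "-0.045 -0.04 0 0 0 0" --pt "-0.045 -0.085 0 0 0 0" --pt "-0.045 -0.1 -0.03 0 -0.13 0" --pt "-0.045 -0.1 -0.07 0 -0.27 0" --pt "-0.03 -0.1 -0.11 0 -0.41 0" --pt "-0.01 -0.1 -0.125 0 -0.55 0" --pt "0.01 -0.1 -0.125 0 -0.69 0" --pt "0.028 -0.1 -0.125 0 -0.83 0"

```text
t: 13.5
tcp_pos: [0.4457, 0.1105, 0.2434]
tool_rot: [-0.608, 0.361, -0.362, 0.608]
force: [0.4, -0.2, 0.2]
finger_gap: 0.003
```

Request:
play_rows --pt "0 0 0 0 -0.14 0" --pt "0 0 0 0 -0.28 0" --pt "0 0 0 0 -0.42 0" --pt "0 0 0 0 -0.56 0" --pt "0 0 0 0 -0.7 0" --pt "0 0 0 0 -0.741 0" --pt "0 0 0 0 -0.741 0" --pt "0 0 0 0 -0.741 0"

```text
t: 14.3
tcp_pos: [0.4465, 0.1106, 0.243]
tool_rot: [0.697, -0.12, 0.12, -0.697]
force: [-0.8, -0.1, 0.4]
finger_gap: -0.002
```

```bash
python3 look.py 12; python3 -c "
from h import *
delta((-.105,-.05,.14))"
```

```text
t 14.3 tcp tower [-0.1242 -0.0472  0.243 ] F [-0.7985 -0.0739  0.3717] q [-0.0007  0.246   1.7751 -0.0004  1.1197 -1.2301] gap -0.0016663245083290458
t 14.4 world [0.4636 0.1016 0.14  ] shift [ 0.0193  0.1029 -0.0026] turn [ 0.0001 -0.002   0.0004]
```

View pics/scene12.png

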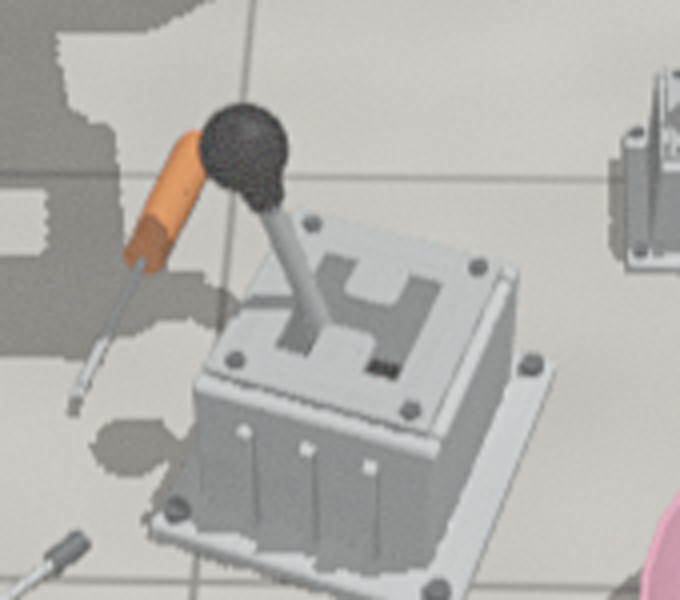

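View pics/top12.png

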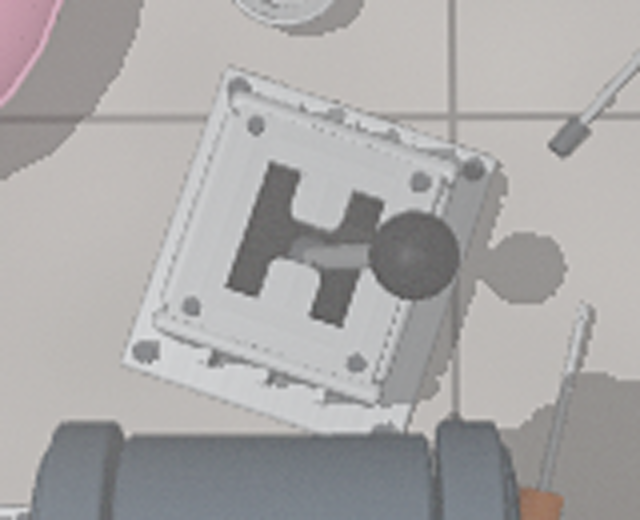

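```bash
python3 -c "
from meas import *
meas((343.5,243.75),(291,206.75))"
```

```text
raw tower [ 0.0014 -0.0512  0.1883] r 0.16635950414683456 stick 0.008844646571904997 cross 0.3130048180204034 [-0.9547  0.0832 -0.94    0.0186]
biascorr tower [ 0.0029 -0.0506  0.1951] r 0.1727373713585531 stick 0.017847107805839223 cross 0.2975056129834785 [ 0.1228 -0.0107  0.1209 -0.0024]
```

Request:
play_rows --pt "0.015 0.04 -0.003 0 0 0" --pt "0.034 0.08 -0.003 0 0 0" --pt "0.04 0.103 -0.003 0 0 0" --pt "0.06 0.103 -0.003 0 0 0" --pt "0.08 0.103 -0.003 0 0 0" --pt "0.09 0.103 -0.003 0 0 0" --pt "0.096 0.103 -0.003 0 0 0" --pt "0.102 0.103 -0.003 0 0 0" --pt "0.108 0.103 -0.003 0 0 0" --pt "0.114 0.103 -0.003 0 0 0" --pt "0.12 0.103 -0.003 0 0 0" --pt "0.12 0.103 -0.003 0 0 0"

```text
t: 15.6
tcp_pos: [0.559, 0.0671, 0.1397]
tool_rot: [-0.697, 0.12, -0.12, 0.697]
force: [-1.9, -0.4, 0.7]
finger_gap: -0.0
```

```bash
python3 look.py 13
```

```text
t 15.6 tcp tower [-0.0036 -0.0508  0.1397] F [-1.9061 -0.4026  0.6933] q [-0.079   0.5224  1.6502 -0.      0.9681 -1.3088] gap -0.00040263745097288833
```

View pics/scene13.png

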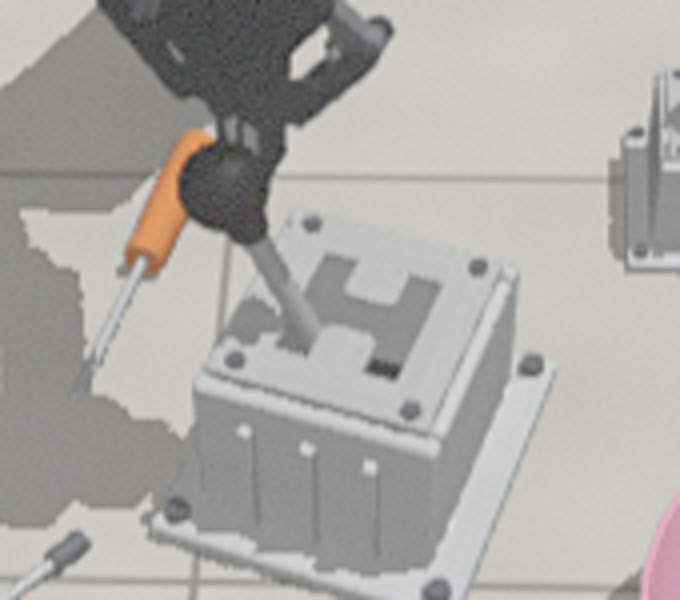

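Request:
play_rows --pt "0.006 0 0 0 0 0" --pt "0.012 0 0 0 0 0" --pt "0.017 0 0 0 0 0" --pt "0.021 0 0 0 0 0" --pt "0.024 0 0 0 0 0" --pt "0.026 0 0 0 0 0" --pt "0.026 0 0 0 0 0"

```text
t: 16.4
tcp_pos: [0.583, 0.0584, 0.1397]
tool_rot: [0.697, -0.12, 0.12, -0.697]
force: [-1.3, 0.8, -1.1]
finger_gap: -0.003
```

```bash
python3 look.py 14
```

```text
t 16.4 tcp tower [ 0.0219 -0.051   0.1397] F [-1.3034  0.8018 -1.1484] q [-0.0906  0.5498  1.5916 -0.0002  0.9999 -1.3205] gap -0.0033486224978039854
```

View pics/scene14.png

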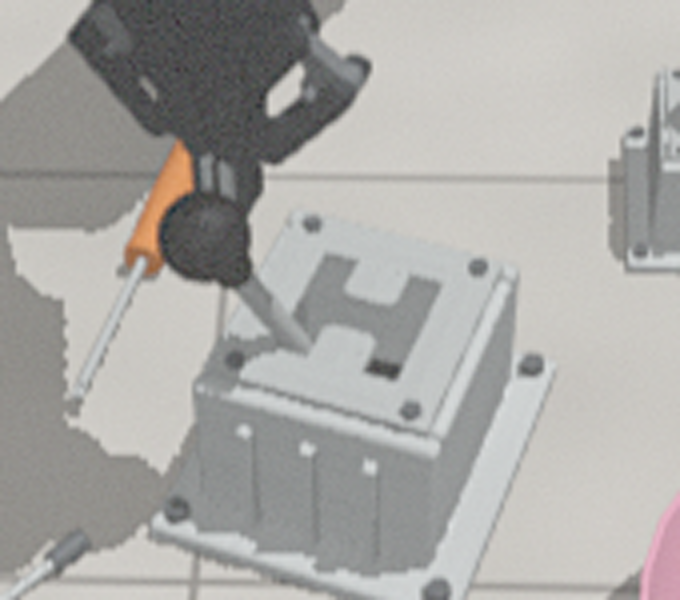

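Nearly home and there's no stop force yet, so I'll continue in millimetres.

Request:
play_rows --pt "0.001 0 0 0 0 0" --pt "0.002 0 0 0 0 0" --pt "0.003 0 0 0 0 0" --pt "0.003 0 0 0 0 0"

```text
t: 16.9
tcp_pos: [0.5851, 0.0577, 0.1395]
tool_rot: [-0.697, 0.12, -0.12, 0.697]
force: [-2.1, 0.6, -1.9]
finger_gap: 0.002
```

Request:
play_rows --pt "0.001 0 0 0 0 0" --pt "0.002 0 0 0 0 0" --pt "0.002 0 0 0 0 0"

```text
t: 17.2
tcp_pos: [0.5865, 0.0573, 0.1393]
tool_rot: [-0.697, 0.121, -0.119, 0.697]
force: [-3.2, 1.6, -2.9]
finger_gap: 0.004
```

Request:
play_rows --pt "0.001 0 0 0 0 0" --pt "0.002 0 0 0 0 0" --pt "0.002 0 0 0 0 0"

```text
t: 17.5
tcp_pos: [0.5877, 0.0568, 0.139]
tool_rot: [-0.697, 0.121, -0.119, 0.697]
force: [-4.9, 2.9, -3.2]
finger_gap: -0.001
```

Request:
play_rows --pt "0.001 0 0 0 0 0" --pt "0.002 0 0 0 0 0" --pt "0.002 0 0 0 0 0"

```text
t: 17.8
tcp_pos: [0.5888, 0.0565, 0.1387]
tool_rot: [-0.697, 0.122, -0.118, 0.697]
force: [-5.9, 2.6, -3.8]
finger_gap: -0.001
```

```bash
python3 look.py 15
```

```text
t 17.8 tcp tower [ 0.028  -0.0509  0.1387] F [-5.868   2.6191 -3.7647] q [-0.0937  0.5598  1.5735  0.001   1.0139 -1.3243] gap -0.0010370081664043257
```

View pics/scene15.png

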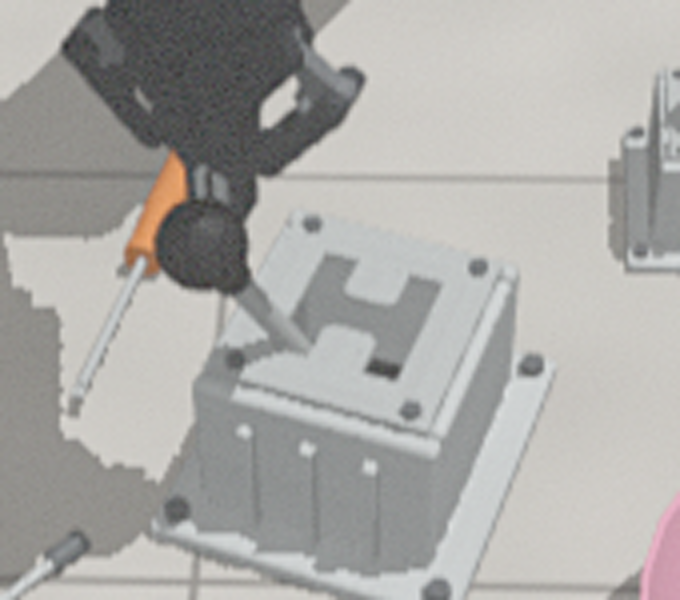

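```bash
python3 - <<'E'
from h import *
m=camera_model("scene")
def knob(s,c): return np.array([.17*np.sin(s)*np.cos(c),-.17*np.sin(c),.03+.17*np.cos(s)*np.cos(c)])
for s in(0.01,.22,.26,.28,.30,.32,.34): 
    uv=proj(m,w2t(T,knob(s,.3)))[0];print(s,(uv-[230,170])*4+[5,9])
E
```

```text
0.01 [246.6498 149.8134]
0.22 [215.6076 206.6756]
0.26 [209.769  218.9966]
0.28 [206.871  225.3168]
0.3 [203.9896 231.739 ]
0.32 [201.1269 238.2599]
0.34 [198.2845 244.8757]
```

Request:
play_rows --pt "0.002 0 0 0 0 0" --pt "0.003 0 0 0 0 0" --pt "0.003 0 0 0 0 0"

```text
t: 18.2
tcp_pos: [0.5903, 0.0559, 0.1383]
tool_rot: [-0.697, 0.123, -0.117, 0.697]
force: [-8.2, 3.7, -2.8]
finger_gap: 0.003
```

```bash
python3 look.py 16
```

```text
t 18.2 tcp tower [ 0.0296 -0.051   0.1383] F [-8.2311  3.7243 -2.7776] q [-0.0947  0.5632  1.5677  0.0016  1.0193 -1.3256] gap 0.0028432337279024637
```

View pics/scene16.png

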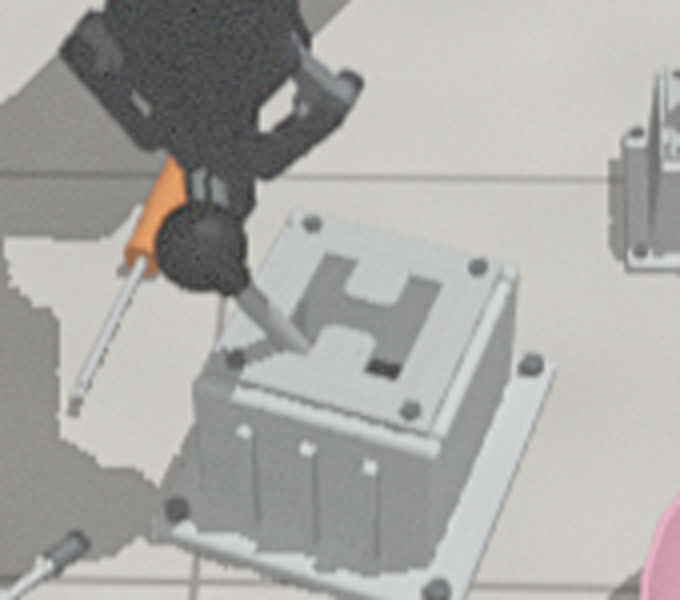

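Request:
play_rows --pt "-0.01 0 0 0 0 0" --pt "-0.03 0 0 0 0 0" --pt "-0.06 0 0 0 0 0" --pt "-0.09 0 0 0 0 0" --pt "-0.1 -0.04 0 0 0 0" --pt "-0.1 -0.08 0 0 0 0" --pt "-0.13 -0.12 0 0 0 0" --pt "-0.16 -0.14 0 0 0 0" --pt "-0.16 -0.14 0 0 0 0" --pt "-0.16 -0.14 0 0 0 0" --pt "-0.16 -0.14 0 0 0 0"

```text
t: 19.4
tcp_pos: [0.4448, 0.1076, 0.2797]
tool_rot: [0.697, -0.119, 0.121, -0.697]
force: [-0.2, 0.5, 0.5]
finger_gap: -0.001
```

```bash
python3 look.py 17; python3 - <<'E'
from station import *
import cv2
cv2.imwrite("pics/sceneF.png",snapshot("scene")[:,:,::-1]);cv2.imwrite("pics/topF.png",snapshot("top")[:,:,::-1])
E
```

```text
t 19.4 tcp tower [-0.1248 -0.0506  0.2797] F [-0.1871  0.451   0.502 ] q [-0.0072  0.1973  1.7273 -0.0006  1.2143 -1.2366] gap -0.0011632034642067987
```

View pics/scene17.png

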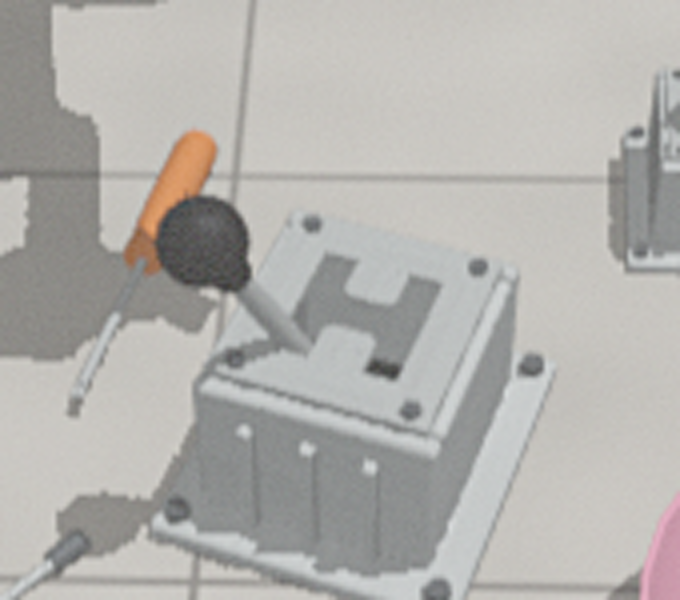

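View pics/top17.png

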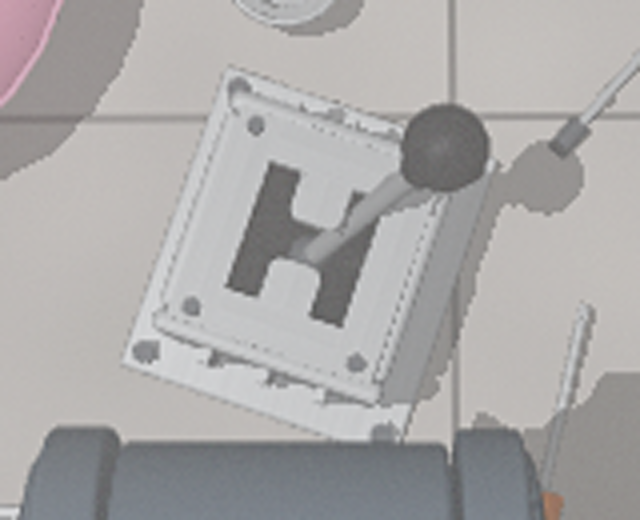

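View pics/topF.png

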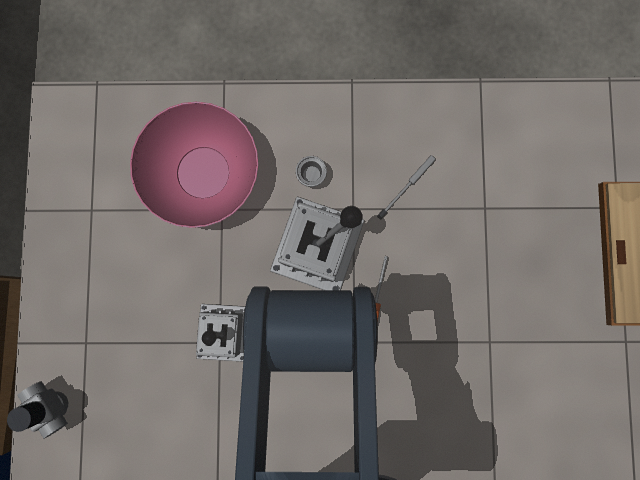

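```bash
python3 - <<'E'
from meas import *
import cv2
meas((351.25,217),(280.6,230.25))
for k in (14,15,16,17):
    g=cv2.imread(f"pics/scene{k}.png",0)[180:310,140:260]
    # darkest blob / circle
    c=cv2.HoughCircles(cv2.GaussianBlur(g,(5,5),0),cv2.HOUGH_GRADIENT,1,50,param1=80,param2=12,minRadius=40,maxRadius=48)
    print(k,None if c is None else c[0][:2]+[140,180,0])
g=cv2.imread("pics/scene17.png");h=cv2.imread("pics/scene16.png")
cv2.imwrite("pics/cmp.png",cv2.resize(np.hstack([h[170:400,130:330],g[170:400,130:330]]),None,fx=2,fy=2)[:600,:800])
E
```

```text
raw tower [ 0.0526 -0.0487  0.1791] r 0.16544362647319033 stick 0.3389062819393244 cross 0.298504324624735 [-0.9265  0.0938 -0.8684  0.0115]
biascorr tower [ 0.0538 -0.0481  0.1859] r 0.1718381707784174 stick 0.33243438623497423 cross 0.28366751043121513 [ 0.1685 -0.0171  0.1579 -0.0021]
14 [[204.5 236.5  46.3]]
15 [[200.5 243.5  46.3]]
16 [[199.5 243.5  47.4]]
17 [[201.5 242.5  47.4]]
```

View pics/cmp.png

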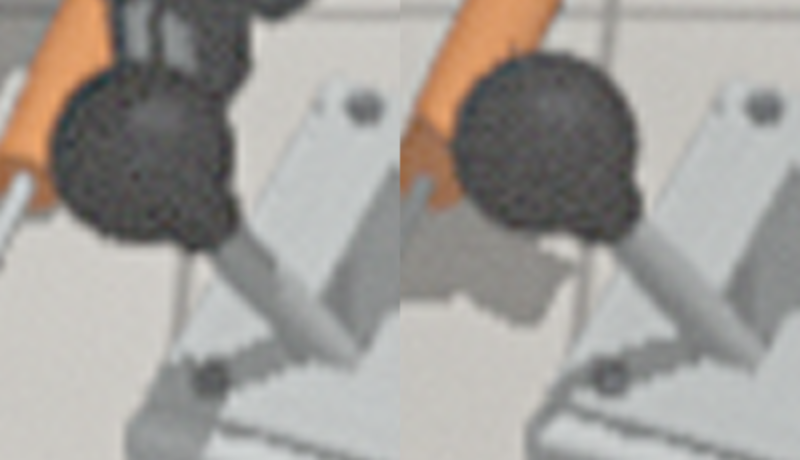

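```bash
python3 - <<'E'
from station import *
import cv2,numpy as np
a=cv2.imread("pics/scene0.png").astype(int);b=cv2.imread("pics/sceneF.png").astype(int)
for n,(y0,y1,x0,x1) in dict(bowl=(322,365,305,345),pickup=(300,368,168,254),basin=(268,408,388,555),sd=(200,275,245,268)).items():
    print(n,np.abs(a-b)[y0:y1,x0:x1].mean())
s=sense();print(s["t"],s["force"],abs(s["qd"]).max())
print(sign_off())
E
```

```text
bowl 3.0133720930232557
pickup 3.83937528499772
basin 3.034374108925007
sd 33.43149758454106
19.6 [-0.79708978  0.22784079  0.33257097] 0.003109684094131406
the job is handed in; nothing more can be done
None
```

The gearstick is in third and the job is handed in at about 19.6 s, with the arm standing clear of everything. With shut fingers I pushed the knob along the left slot to the middle, across the channel to the right, then forward to the far right end.

**Home check:** at the end the force rose from about 2 N to about 9 N while the knob stopped moving. After I backed off, the cameras put the stick at about 0.33 rad and the crosshead at about 0.29 rad. That agrees with the far end (0.32) within camera error. In the scene picture the knob came back about 1 pixel once I let go, which I took as the stop relaxing.

**Checks that disagreed:**
- **Fingertips:** both cameras put them about 32 mm above the reported TCP. On my first push they only pressed lightly on top of the knob, with about 5 N upward on the tool. I backed off and worked 30–35 mm lower.
- **Tower fit:** the measured position carries a bias of 1–2 pixels, about the stated calibration error.

**Loose things:** the bowl, pickup and basin show no change in the scene picture beyond noise. The screwdriver's image patch did differ (mean 33 against about 3). The arm's shadow and the knob in front of it now cover part of that patch. Its tip and handle look to be in the same place in the pictures, and no move went near it.

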